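# Load a lantern rib into the drilling jig under its sprung roller arm

### The arm

A 6-joint arm with a two-finger parallel gripper is mounted at the origin on the work surface. World frame = base frame: x ahead of the robot, y to its left, z up, the work surface at z = 0. Lengths are in m, angles in degrees, forces in N, time in s.
With the tool pointing down it reaches from about 0.325 to 0.875 m from the base axis. Payload 4.4 kg.
Tool frame: the origin (TCP) lies between the finger pads; the fingertips stand 25 mm ahead of it and the grasp point (between the pads) lies 6 mm ahead of it (tip_reach is the distance from the TCP to the fingertips, in m); x points along the fingers, y is the direction in which the jaws open and shut, and the axes are right-handed (so a half turn about x gives the same grasp; the last joint's range is limited). The gripper opens to 85 mm and grips with 20 to 120 N. Pads are 22 mm wide; open, the fingers measure 114 mm over their backs; the gripper's body (76 mm by 85 mm) begins 54 mm behind the grasp point. The pads swing forward as they close: fully open they stand 13 mm farther back than shut.
Start: joints at [-73.195, 11.837, 88.321, -0, 79.842, -8.623], TCP at [0.247, -0.519, 0.256] pointing down, gripper open.
Joint ranges: [-156.59, 156.59], [-49.26, 127.26], [12.9, 141.05], [-63.56, 243.56], [4.71, 150.69], [-161.64, 161.64]. Speed limits (degrees/s): [159.86, 159.86, 180, 180, 180, 180].

### API

Orientations are given as a 3x3 rotation matrix whose columns are the frame's x, y, z axes.
In Python, from rig import * gives the robot as it stands.
- The arm moves only by the tool step_arm, never from a script. Its argument "targets" is a list of rows, each a list of 3 entries, a list of its own where there are three numbers: the opening, from -1 (shut) to 1 (fully open), then the shift along the tool's x, y, z scaled (see below), then the turn, a rotation vector about the tool's x, y, z scaled (see below). In form: [[claw, [dx, dy, dz], [wx, wy, wz]], ...]. A call has 1 to 10 rows; each row shifts and turns the commanded pose from where the row before left it, along the tool's axes as they then stand; what a row does not reach is not made up. The controller multiplies each number of a shift by 30 mm and each number of a turn by 5 degrees. A row lasts 1/12 s, in which the tool goes at most 41.7 mm and 7.16 degrees, less where a joint would pass 70% of its speed; a pose out of reach is approached as far as the arm can. A call with a number of a shift or a turn outside -1 to 1 is refused whole. A call with a gripper value outside its range is refused whole. The fingers move at their own pace and stop on an object; the grip force is fixed at half the most. Time passes only in rows, so rows that do not move let the fingers close. It gives the time, the measured TCP pose, the force and the opening at its end, in the units of the state.
- get_state(): the state, without advancing time (a new reading comes with each control period).
- snapshot(name): name is "side" or "top"; returns the picture (420x560x3 uint8, blue, green, red); there is no depth.
- get_calibration(name): a dict with "fovy" (degrees; the focal length in pixels is half the picture's height over the tangent of half this angle, whatever the lens; pixels are square), "cx", "cy" (the principal point, pixels), "dist_coeffs" ([k1, k2, p1, p2, k3] as OpenCV has them; the pictures are not rectified), "R" (3x3) and "t" (3): a world point X has camera coordinates R X + t. Camera axes: x right, y down, z forward; pixel columns grow to the right and rows downward; lengths in m; the calibration is good to about 2 mm. A picture is of the moment at which its call begins. get_calibration takes no time and is no camera call.
- finish_job(): hands the job in, once; it reports no verdict.
Trained networks look in the newest picture that a camera, given by its name, has taken for a name from the list of things; names that differ only in an ending like _2 or _b are one class to them, and where a whole thing is asked for, a point or a joint stands for the part that bears it (a point fixed in the world has none). Each returns a list of dicts, best first, with "score" (0 to 1); they miss things now and then, are a little off and sometimes report something else, mostly with a low value. They report only what shows in the picture. A call takes as long as a camera call. They do not tell look-alikes from the thing itself.
- spot_in(camera, name): "point" ([x, y, z] in m, in world coordinates, good to about 4 mm: the middle of the surface that is visible of it).
- landmark_of(camera, name): "point" ([x, y, z] in m, in world coordinates, good to about 4 mm: a listed point, or the origin of a listed thing).
The state is a dict: "time_s": time; "joint_positions": joint angles; "qd": joint speeds; "joint_efforts": joint torques, N m; "eef_pos": TCP position; "tool_rot": TCP orientation; "ft_force": force on the tool from outside, world axes, zero at the start; "wrist_torque": the same for the moment, N m; "opening": finger opening in m.
Only numpy, scipy, OpenCV 4.12 (cv2) and the standard library are available. Lean on these libraries where they do the work, as an engineer would, in place of code of your own. Each camera call takes 0.05 s, during which the arm holds its last target.

### The job

Take the longest of the three bamboo laths off the rack and slide it flat along the channel of the drilling jig, under the drill bridge, using its end to push the sprung roller arm up and back so that it slips beneath. Go on until you feel it bear firmly against the end of the stop rod, hold that pressure for a moment without ramming it, then let go and leave it fully home with the roller bearing down on it. Leave the other laths and everything else on the bench as they are.

Things in the scene. Friction and masses are not known exactly. Their poses are not given: they have to be found in the camera images.
- rib_centre (a point): Centre (half-way up) of the lath to load: straight, square-ended bamboo, 190 long x 18 wide x 14 mm thick, about 36 g, the longest of three on the rack; x along its length, z up. Its ends are alike: either may go first. It lies flat, its underside 30 mm above the bench, its ends clear of the rack's bearers, to be gripped across its 18 mm width.
- jig: Wooden drilling jig screwed to the bench. Origin on the bench top right under the roller axle; x along the channel in the direction of loading (open mouth at -x, stop at +x), z up. Base 90 mm wide, from x = -75 to +115 mm; its top, z = 30 mm, is the channel's bed: a lath in the channel has its centre at y = 0 +-1.5, z = 37 mm, its rear overhanging the jig's front. Arm pivot at x = +95, z = 54 mm.
- mouth (a point): Centre of the channel's mouth, on the bed, at x = -58, y = 0, z = 30 mm of the jig; axes as the jig's. Fences 12 mm high with inner faces at y = +-10.5 mm run from here to x = +45 mm of the jig; in front of here they flare to 34 mm apart at 19 mm before it (x = -77). The mouth is open above.
- bridge (a point): Centre of the steel drill bridge across the channel, on its underside, at x = -40, y = 0, z = 48 mm of the jig, 18 mm above the bed: the lath passes beneath. It spans x = -52 to -28 mm and its bush rises to z = 61 mm.
- bracket_face (a point): Middle of the front face of the fixed stop bracket, x = +62, z = 38 mm of the jig. Through it runs a horizontal steel rod, locked, its flat head (16 mm across; its face is called stop_tip) facing the lath at x = +28 to +56 mm, set differently each time and not measured: feel for it. Lath home: end on the head, centre 95 mm before it (x = -67 to -39 mm). Push there firmly, some 5 to 12 N.
- hold_arm (a joint): Angle of the steel hold-down arm about its pivot: 0 at rest, grows as the roller goes up and back; 0.06 rad with a lath beneath. A torsion spring presses it down with 5 to 7 N at the roller. The lath's end meets the roller at x = -13 mm of the jig; pushing past takes some 6 to 15 N, sliding on then 3 to 8 N of drag, more if the lath is pressed on the bed: ease its rear up to keep it light.
- roller_axle (a point): Centre of the free-turning rubber-tyred roller at the arm's end, 32 mm diameter, 20 mm wide, axle along y. At rest its underside is 8 mm above the bed (axle at z = 54 mm), so a 14 mm lath lifts it by 6 mm.
- rack: Fixed wooden rack: two bearers 16 x 200 x 30 mm along its y, at x = +-38 mm, with short pegs (6 mm diameter, 12 mm tall) between three places at y = -61, 0, +61 mm. Origin on the bench at its centre. Each lath lies along x in one of the places.
- offcut_a: Offcut of the same bamboo, 120 x 18 x 14 mm, on the rack; origin under its centre. Leave it.
- offcut_b: Offcut of the same bamboo, 105 x 18 x 14 mm, on the rack; origin under its centre. Leave it.
- glue: White glue bottle, 52 mm diameter, 150 mm tall, standing near the jig's far end; leave it. Origin under its centre.
- paint_pot: White open pot, 76 mm across, 75 mm tall; leave it. Origin under its centre.
- hoop: Flat bamboo hoop, 116 mm across, 10 mm high; leave it. Origin under its centre.
- mallet: Hammer lying on the bench, 240 mm long; leave it. Origin under its middle.
- sanding_block: Cork sanding block, 70 x 45 x 25 mm, between jig and rack; leave it. Origin under its centre.
- spool: Empty wooden spool standing on end, 48 mm across, 54 mm tall; leave it. Origin under its centre.
Not all that is in view belongs to the job. What is shaped like the part that bears rib_centre but purple or turquoise is not meant.

How it is judged:
By the outcome, as a careful person would: the job done as asked, in the order asked, and still so for the second after the job is handed in, with the robot touching nothing.
It also fails if it takes over 67 s, if anything falls off the work surface, if the arm or the gripper's body presses on something with over 40 N, if the wrist force passes 120 N, or if a joint passes its speed limit or range.

## Working session

There is one attempt and no reset: what is moved stays moved. The work goes in short steps, Python scripts to look and compute and a tool call to move; the robot and the scene stay as the last step left them, time stands still between calls to the robot, and variables do not carry over. Pictures are saved under pics/ and viewed, and the job is handed in when it is done.

Besides the shell and the picture viewer there is one more tool, called after ">>>" as name(argument=value, ...), one argument or row to a line, values as JSON. step_arm: Moves the arm, as the interface text tells. Its arguments: {"type":"object","properties":{"targets":{"type":"array","items":{"type":"array"}}},"required":["targets"]}

```bash
ls; mkdir -p pics
python3 - <<'E'
from rig import *
import cv2
for n in ("side","top"):
    im=snapshot(n); cv2.imwrite(f"pics/{n}0.png",im)
    c=get_calibration(n); print(n,c)
s=get_state(); print(s)
E
```

```text
pics
side {'fovy': 51.929137384150515, 'cx': 282.32144004893007, 'cy': 206.4730192030466, 'dist_coeffs': array([-0.10300021,  0.        ,  0.        ,  0.        ,  0.        ]), 'R': array([[-0.91856092, -0.39509209,  0.01216868],
       [-0.30492265,  0.68866187, -0.65785029],
       [ 0.25153134, -0.60798607, -0.75305041]]), 't': array([0.52108324, 0.23659553, 1.14481155])}
top {'fovy': 53.671371794956116, 'cx': 284.7812410545308, 'cy': 204.80130650863194, 'dist_coeffs': array([-0.00097002,  0.        ,  0.        ,  0.        ,  0.        ]), 'R': array([[-0.01660539, -0.999826  ,  0.00849859],
       [-0.9817331 ,  0.01469248, -0.18969517],
       [ 0.1895373 , -0.01149331, -0.98180625]]), 't': array([-0.03807288,  0.59520586,  1.03970524])}
{'time_s': 0.1, 'joint_positions': array([-7.31951265e+01,  1.18842469e+01,  8.83959845e+01,  2.44519457e-03,
        7.98410002e+01, -8.62199257e+00]), 'qd': array([ 0.00744813, -0.0526953 , -0.24880583, -0.06649862, -0.05086629,
        0.02383923]), 'joint_efforts': array([-1.92244229e-04, -3.84093869e+01, -2.92549592e+01, -2.04033422e-04,
        4.86533900e-03, -9.75318173e-07]), 'eef_pos': array([ 0.24670959, -0.51869509,  0.25519865]), 'tool_rot': array([[-5.71518140e-04,  4.29351227e-01, -9.03137419e-01],
       [ 2.03767580e-03, -9.03135191e-01, -4.29351458e-01],
       [-9.99997761e-01, -2.08568341e-03, -3.58720460e-04]]), 'ft_force': array([ 0.12738692, -0.07165121, -0.01475673]), 'wrist_torque': array([-0.00114093, -0.01255066, -0.00817756]), 'opening': 0.08541636195965954}
```

View pics/side0.png

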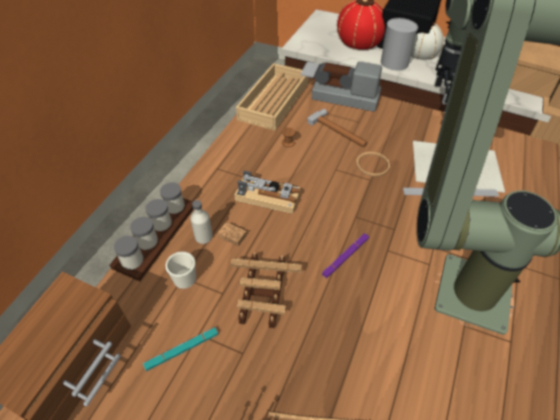

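View pics/top0.png

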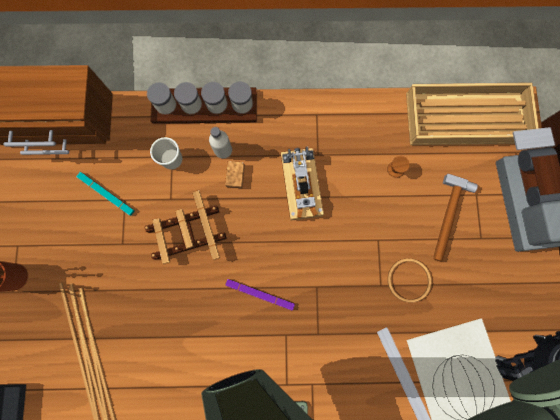

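Run:
```python
from rig import *
for n in ("rib_centre","jig","mouth","bridge","bracket_face","roller_axle","rack","offcut_a"):
    for c in ("side","top"):
        for d in landmark_of(c,n)[:4]: print(n,c,round(d["score"],2),[round(float(v),4) for v in d["point"]])
print(get_state()["time_s"])
```

```text
rib_centre side 0.86 [0.5521, 0.1651, 0.0354]
rib_centre side 0.76 [0.3632, 0.0259, 0.0075]
rib_centre side 0.73 [0.6475, 0.4488, 0.008]
rib_centre side 0.18 [0.7698, 0.1211, 0.0013]
rib_centre top 0.98 [0.6451, 0.4492, 0.0053]
rib_centre top 0.95 [0.3673, 0.0234, 0.0077]
rib_centre top 0.83 [0.5475, 0.1661, 0.0337]
rib_centre top 0.6 [0.6419, -0.0955, -0.0024]
jig side 0.72 [0.6389, -0.0949, -0.0019]
jig top 0.89 [0.6404, -0.0954, -0.0001]
jig top 0.61 [0.53, 0.2245, -0.0004]
jig top 0.4 [0.5323, 0.223, 0.0296]
mouth side 0.92 [0.5811, -0.1019, 0.027]
mouth top 0.67 [0.5859, -0.1048, 0.0299]
bridge side 0.64 [0.6009, -0.1024, 0.0489]
bridge side 0.63 [0.5378, 0.2241, 0.0327]
bridge top 0.76 [0.601, -0.1048, 0.0459]
bracket_face side 0.43 [0.7042, -0.0878, 0.04]
bracket_face top 0.44 [0.7005, -0.0925, 0.0411]
bracket_face top 0.37 [0.6425, -0.0979, 0.002]
roller_axle side 0.75 [0.6343, -0.0967, 0.0536]
roller_axle top 0.79 [0.6437, -0.0971, 0.0566]
rack side 0.57 [0.5318, 0.2179, -0.0022]
rack top 0.61 [0.5285, 0.2267, -0.001]
rack top 0.43 [0.6932, 0.0903, 0.0038]
rack top 0.24 [0.558, -0.4967, -0.0004]
offcut_a side 0.95 [0.5053, 0.2799, 0.0291]
offcut_a side 0.71 [0.5376, 0.223, 0.0303]
offcut_a top 0.81 [0.5087, 0.2795, 0.0288]
offcut_a top 0.58 [0.534, 0.2187, 0.0294]
0.9
```

The side picture shows the three laths on the rack, with the longest at (265,265), and the jig at (267,190). The top picture shows the long lath running from (197,193) to (216,258), and the jig around (302,185) with its mouth at the bottom. Next I'll zoom in on both.

Run:
```python
import cv2
t=cv2.imread("pics/top0.png"); s=cv2.imread("pics/side0.png")
cv2.imwrite("pics/t_l.png",cv2.resize(t[180:270,140:240],None,fx=6,fy=6,interpolation=cv2.INTER_CUBIC))
cv2.imwrite("pics/t_j.png",cv2.resize(t[140:230,260:350],None,fx=6,fy=6,interpolation=cv2.INTER_CUBIC))
cv2.imwrite("pics/s_l.png",cv2.resize(s[240:330,220:310],None,fx=6,fy=6,interpolation=cv2.INTER_CUBIC))
cv2.imwrite("pics/s_j.png",cv2.resize(s[160:220,220:310],None,fx=8,fy=8,interpolation=cv2.INTER_CUBIC))
```

```text
(no output)
```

View pics/t_l.png

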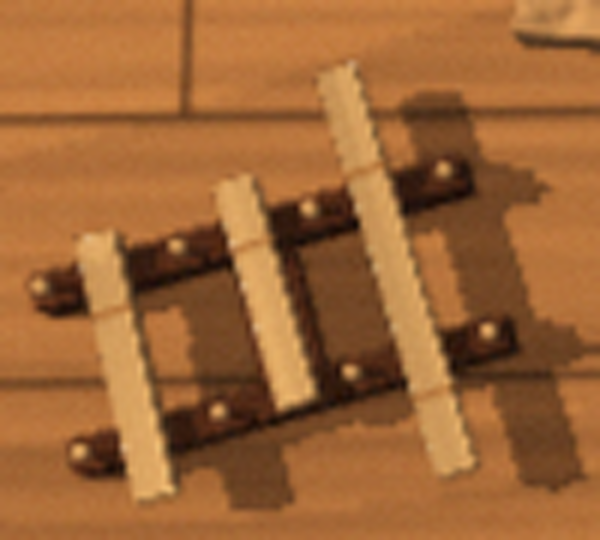

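View pics/t_j.png

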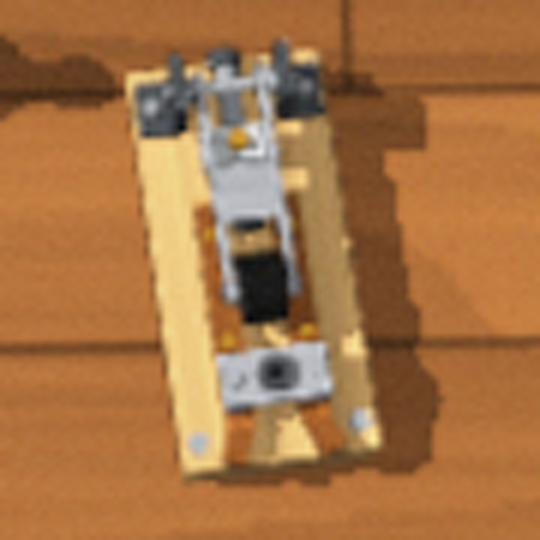

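View pics/s_l.png

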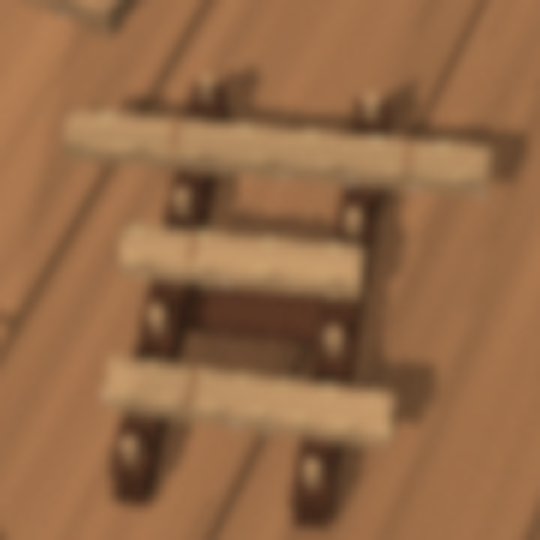

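View pics/s_j.png

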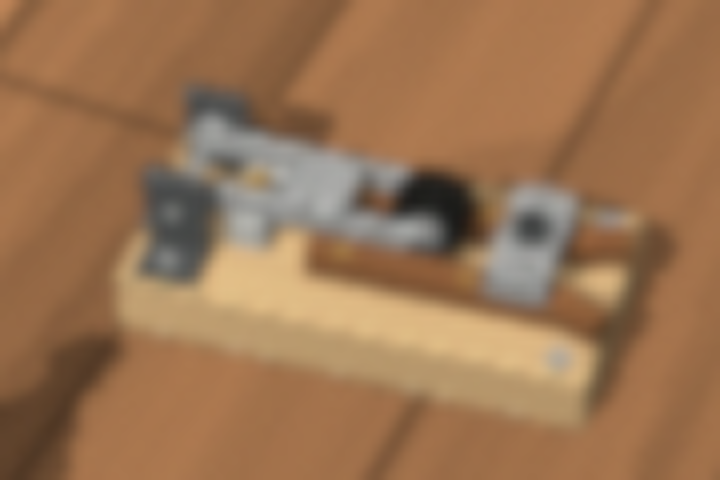

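```bash
cat > h.py <<'E'
import numpy as np, cv2
from scipy.optimize import least_squares
from rig import *
def proj(n,P):
    c=get_calibration(n); f=210/np.tan(np.radians(c["fovy"]/2))
    K=np.array([[f,0,c["cx"]],[0,f,c["cy"]],[0,0,1]])
    return cv2.projectPoints(np.asarray(P,float).reshape(-1,1,3),cv2.Rodrigues(c["R"])[0],c["t"],K,c["dist_coeffs"])[0][:,0]
def pose(p,P):
    x,y,z,a=p; c,s=np.cos(a),np.sin(a)
    return np.asarray(P,float)@np.array([[c,s,0],[-s,c,0],[0,0,1]])+[x,y,z]
def box(x0,x1,w,z0,z1): return [[x,y,z] for z in(z0,z1) for x,y in((x0,-w/2),(x1,-w/2),(x1,w/2),(x0,w/2))]
def draw(im,n,pts8,x0,y0,s,col):
    q=proj(n,pts8); q=((q-[x0,y0]+.5)*s-.5).round().astype(int)
    for i in range(4):
        for a,b in((i,(i+1)%4),(i+4,(i+1)%4+4),(i,i+4)): cv2.line(im,tuple(map(int,q[a])),tuple(map(int,q[b])),col,1)
E
cat > fit.py <<'E'
from h import *
def px(u,v,x0,y0,s): return np.array([(u+.5)/s-.5+x0,(v+.5)/s-.5+y0])
# lath: local x along world direction toward jig-away? x from near end(-) to far end(+)
L=box(-.095,.095,.018,-.007,.007) # centre
# top face corners idx 4:(-,-y)5:(+,-y)6:(+,+y)7:(-,+y); facing +x, +y is left(image left)
ob=[("top",4,px(476,463,140,180,6)),("top",5,px(354,60,140,180,6)),("top",6,px(318,72,140,180,6)),("top",7,px(437,474,140,180,6)),
    ("side",5,px(68,112,220,240,6)),("side",4,px(492,146,220,240,6)),
    ("side",2,px(66,157,220,240,6)),("side",3,px(486,190,220,240,6))]
def res(p): 
    X=pose(p,L); return np.concatenate([proj(n,X[i:i+1])[0]-q for n,i,q in ob])
r=least_squares(res,[.55,.166,.037,.2]); lp=r.x; print("lath",lp[:3].round(4),np.degrees(lp[3]),res(lp).round(1).reshape(-1,2).tolist())
J=box(-.075,.115,.09,0,.03)
oj=[("top",7,px(186,470,260,140,6)),("top",4,px(381,443,260,140,6)),("top",6,px(128,74,260,140,6)),
    ("side",7,px(602,345,220,160,8)),("side",6,px(120,270,220,160,8)),("side",3,px(586,425,220,160,8)),("side",2,px(120,320,220,160,8)),("side",4,px(648,218,220,160,8))]
def resj(p):
    X=pose(p,J); return np.concatenate([proj(n,X[i:i+1])[0]-q for n,i,q in oj])
r=least_squares(resj,[.64,-.096,0,.15]); jp=r.x; print("jig",jp[:3].round(4),np.degrees(jp[3]),resj(jp).round(1).reshape(-1,2).tolist())
np.savez("fit.npz",lp=lp,jp=jp)
for nm,n,x0,y0,s in(("t_l","top",140,180,6),("s_l","side",220,240,6),("t_j","top",260,140,6),("s_j","side",220,160,8)):
    im=cv2.imread(f"pics/{nm}.png")
    if nm[2]=="l": draw(im,n,pose(lp,L),x0,y0,s,(0,0,255))
    else:
        draw(im,n,pose(jp,J),x0,y0,s,(0,0,255)); draw(im,n,pose(jp,box(-.052,-.028,.05,.048,.053)),x0,y0,s,(255,0,0)); draw(im,n,pose(jp,box(-.016,.016,.020,.038,.070)),x0,y0,s,(0,255,0)); draw(im,n,pose(jp,box(-.058,.045,.021,.030,.042)),x0,y0,s,(255,0,255))
    cv2.imwrite(f"pics/{nm}_o.png",im)
E
python3 fit.py
python3 - <<'E'
import cv2,numpy as np
a=[cv2.imread(f"pics/{k}_o.png") for k in("t_l","s_l","t_j","s_j")]
def fit(i): return cv2.copyMakeBorder(i,0,600-i.shape[0],0,0,cv2.BORDER_CONSTANT) if i.shape[0]<600 else i
cv2.imwrite("pics/o1.png",cv2.resize(np.hstack([fit(a[0])[:540],fit(a[1])[:540]]),(800,380)))
cv2.imwrite("pics/o2.png",a[2])
E
```

```text
lath [0.5479 0.1625 0.0383] 17.802878327563587 [[0.5, 0.5], [0.1, 0.3], [-0.4, 0.4], [0.4, 0.9], [-0.3, -0.9], [-0.7, -0.4], [-0.7, 0.0], [-0.4, 0.8]]
jig [ 0.6394 -0.098   0.0077] 7.69150593463567 [[0.3, 1.2], [1.0, 0.8], [-0.5, -0.1], [-1.5, 3.0], [-0.9, -0.6], [0.2, -0.5], [-0.2, -0.3], [0.0, -1.8]]
```

View pics/o1.png

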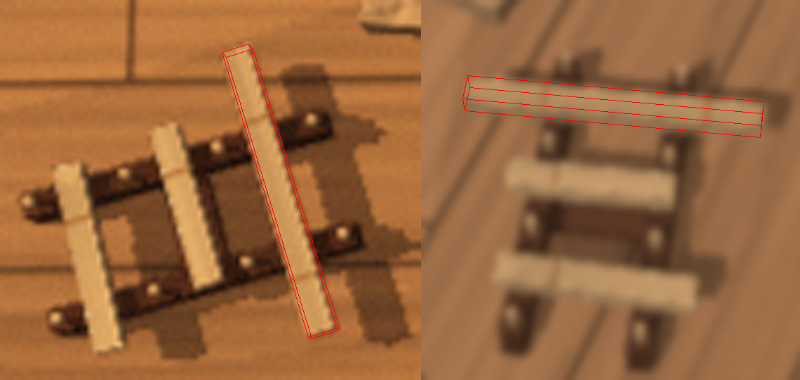

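View pics/o2.png

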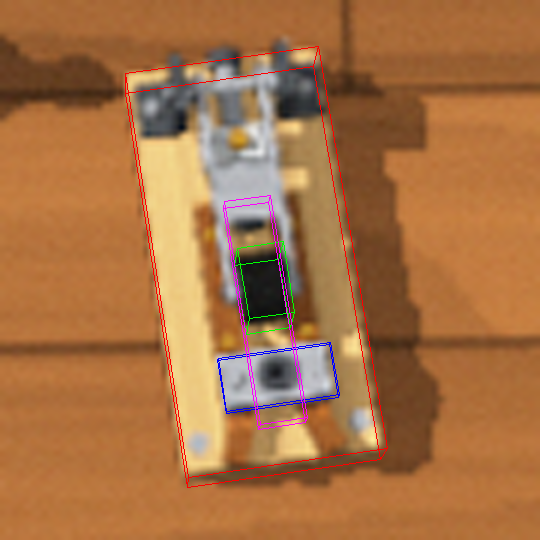

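View pics/s_j_o.png

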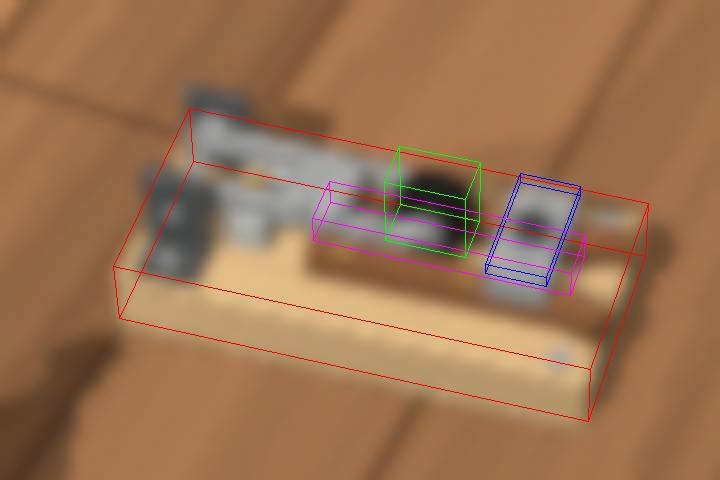

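Run:
```python
import cv2
s=cv2.imread("pics/side0.png")
i=cv2.resize(s[165:220,225:305],None,fx=10,fy=10,interpolation=cv2.INTER_LINEAR)
cv2.imwrite("pics/s_j10.png",cv2.convertScaleAbs(i,alpha=1.3))
```

```text
(no output)
```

View pics/s_j10.png

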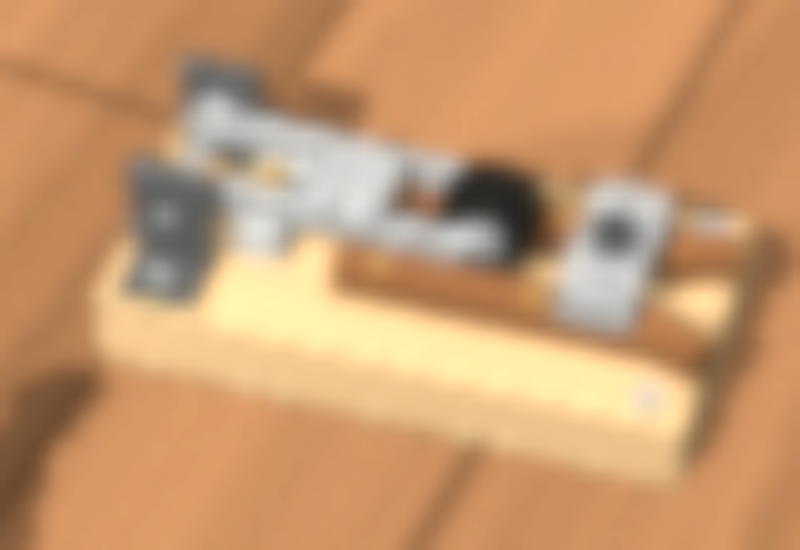

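```bash
sed -i '/^oj=/,/^    ("side",7/d' fit.py && sed -i 's/^def resj/oj=[("top",7,px(184,463,260,140,6)),("top",3,px(187,477,260,140,6)),("top",4,px(378,437,260,140,6)),("top",0,px(381,450,260,140,6)),("top",6,px(127,76,260,140,6)),("top",5,px(318,48,260,140,6)),\n("side",7,px(695,425,225,165,10)),("side",3,px(680,487,225,165,10)),("side",4,px(762,218,225,165,10)),("side",6,px(98,300,225,165,10)),("side",2,px(100,360,225,165,10))]\ndef resj/' fit.py && python3 fit.py
```

```text
lath [0.5479 0.1625 0.0383] 17.802878327563587 [[0.5, 0.5], [0.1, 0.3], [-0.4, 0.4], [0.4, 0.9], [-0.3, -0.9], [-0.7, -0.4], [-0.7, 0.0], [-0.4, 0.8]]
jig [ 6.421e-01 -9.840e-02  2.000e-04] 7.688466411050805 [[0.7, 1.8], [-0.0, 1.2], [1.3, 1.2], [-0.3, 0.9], [-0.2, -0.6], [-0.1, -0.5], [-1.6, -0.1], [-0.4, 0.1], [-1.0, -0.1], [-1.2, -0.5], [-0.7, -0.0]]
```

View pics/t_j_o.png

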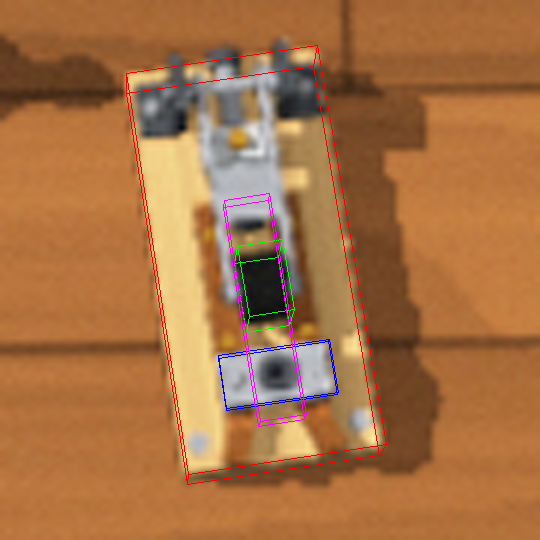

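View pics/s_j_o.png

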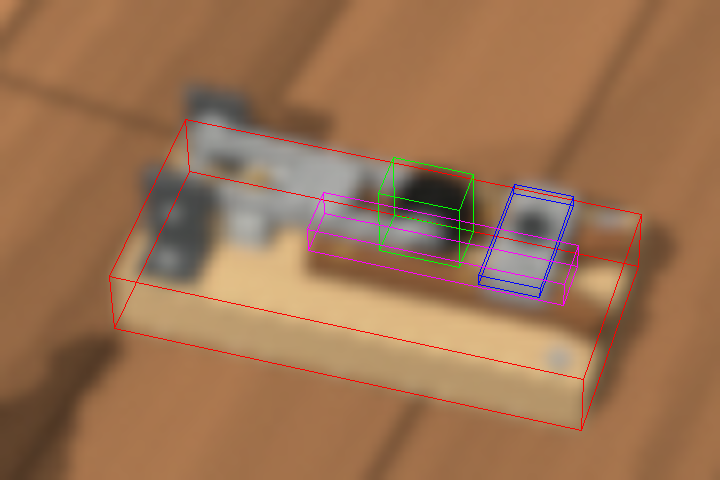

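>>> step_arm(
  targets=[
    [0, [0, 0, 0], [0.76, 0, 0]],
    [0, [0, 0, 0], [0.76, 0, 0]],
    [0, [0.2, -0.93, -0.71], [0, 0, 0]],
    [0, [0.2, -0.93, -0.71], [0, 0, 0]],
    [0, [0.2, -0.93, -0.71], [0, 0, 0]],
    [0, [0.2, -0.93, -0.71], [0, 0, 0]],
    [0, [0.2, -0.93, -0.71], [0, 0, 0]],
    [0, [0.2, -0.93, -0.71], [0, 0, 0]],
    [0, [0.2, -0.93, -0.71], [0, 0, 0]],
    [0, [0.2, -0.93, -0.71], [0, 0, 0]],
  ],
)

```text
time_s: 1.73
eef_pos: [0.341, -0.2531, 0.2083]
tool_rot: [[0.001, 0.306, -0.952], [-0.001, -0.952, -0.306], [-1.0, 0.001, -0.0]]
ft_force: [1.0, -0.4, 0.2]
opening: 0.0427
```

>>> step_arm(
  targets=[
    [0, [0.2, -0.93, -0.71], [0, 0, 0]],
    [0, [0.2, -0.93, -0.71], [0, 0, 0]],
    [0, [0.2, -0.93, -0.71], [0, 0, 0]],
    [0, [0.2, -0.93, -0.71], [0, 0, 0]],
    [0, [0.2, -0.93, -0.71], [0, 0, 0]],
    [0, [0.2, -0.93, -0.71], [0, 0, 0]],
    [0, [0.2, -0.93, -0.71], [0, 0, 0]],
    [0, [0.2, -0.93, -0.71], [0, 0, 0]],
    [0, [0.2, -0.93, -0.71], [0, 0, 0]],
    [0, [0.2, -0.93, -0.71], [0, 0, 0]],
  ],
)

```text
time_s: 2.57
eef_pos: [0.4586, 0.078, 0.1483]
tool_rot: [[0.001, 0.307, -0.952], [-0.0, -0.952, -0.307], [-1.0, 0.0, -0.001]]
ft_force: [1.5, -0.6, 0.7]
opening: 0.0426
```

```bash
cat > mv.py <<'E'
from h import *
import sys
def to(x,y,z,psi=None):
    s=get_state(); R=s["tool_rot"]; p=s["eef_pos"]
    d=R.T@(np.array([x,y,z])-p)
    print("t",s["time_s"],"pos",p.round(4),"psi",np.degrees(np.arctan2(R[1,1],R[0,1])).round(2),"tilt",R[2].round(4),"F",s["ft_force"].round(2),"op",round(s["opening"],4),"j",s["joint_positions"].round(0))
    print("shift units",(d/.03).round(3))
if __name__=="__main__": to(*map(float,sys.argv[1:]))
E
python3 mv.py .481 .141 .043
python3 - <<'E'
from h import *
im=snapshot("top"); cv2.imwrite("pics/top1.png",im); cv2.imwrite("pics/t1c.png",cv2.resize(im[150:300,120:320],None,fx=4,fy=4,interpolation=cv2.INTER_CUBIC))
im=snapshot("side"); cv2.imwrite("pics/side1.png",im); cv2.imwrite("pics/s1c.png",cv2.resize(im[200:350,200:400],None,fx=4,fy=4,interpolation=cv2.INTER_CUBIC))
E
```

```text
t 2.5667 pos [0.4586 0.078  0.1483] psi -72.15 tilt [-1.e+00  4.e-04 -9.e-04] F [ 1.54 -0.62  0.72] op 0.0426 j [ -1.   6. 109.  -0.  65.  71.]
shift units [ 3.512 -1.771 -1.351]
```

View pics/t1c.png

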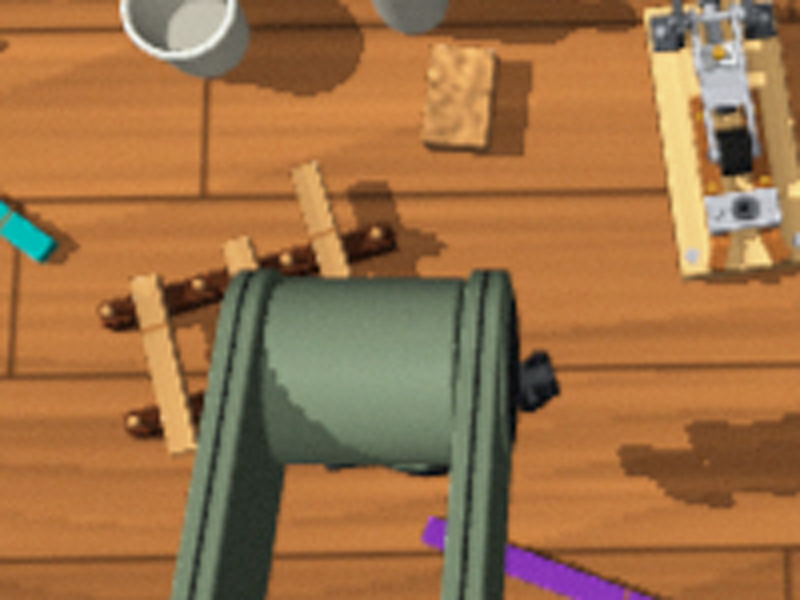

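View pics/s1c.png

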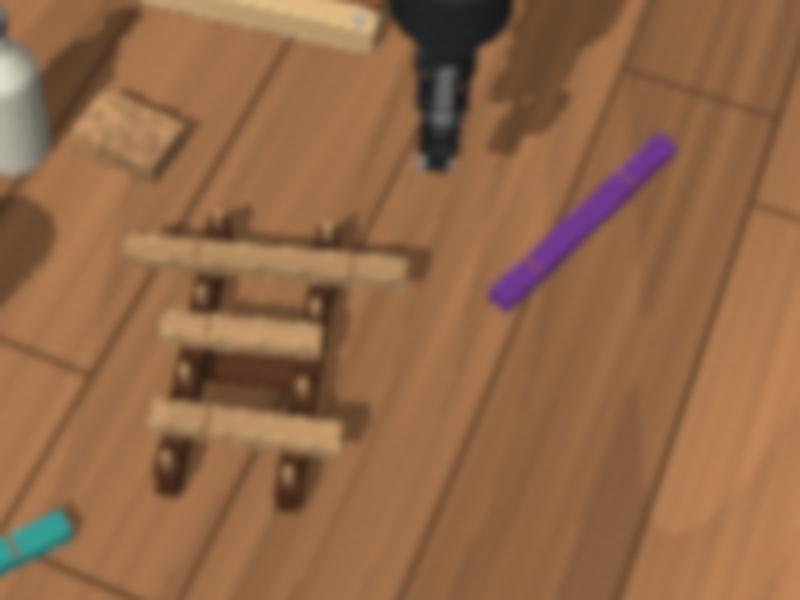

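>>> step_arm(
  targets=[
    [0, [0, 0, 0], [0, 0, 0]],
    [0, [0, 0, 0], [0, 0, 0]],
    [0, [0, 0, 0], [0, 0, 0]],
  ],
)

```text
time_s: 2.92
eef_pos: [0.458, 0.0751, 0.1485]
tool_rot: [[0.0, 0.305, -0.952], [-0.0, -0.952, -0.305], [-1.0, 0.0, -0.0]]
ft_force: [0.4, 0.3, -0.7]
opening: 0.0427
```

```bash
python3 mv.py .481 .141 .043
python3 - <<'E'
from h import *
im=snapshot("side"); cv2.imwrite("pics/s1c.png",cv2.resize(im[200:330,200:330],None,fx=4.5,fy=4.5,interpolation=cv2.INTER_CUBIC))
E
```

```text
t 2.9167 pos [0.458  0.0751 0.1485] psi -72.26 tilt [-1.e+00  4.e-04 -0.e+00] F [ 0.42  0.26 -0.66] op 0.0427 j [ -1.   5. 110.  -0.  65.  71.]
shift units [ 3.515 -1.859 -1.399]
```

View pics/s1c.png

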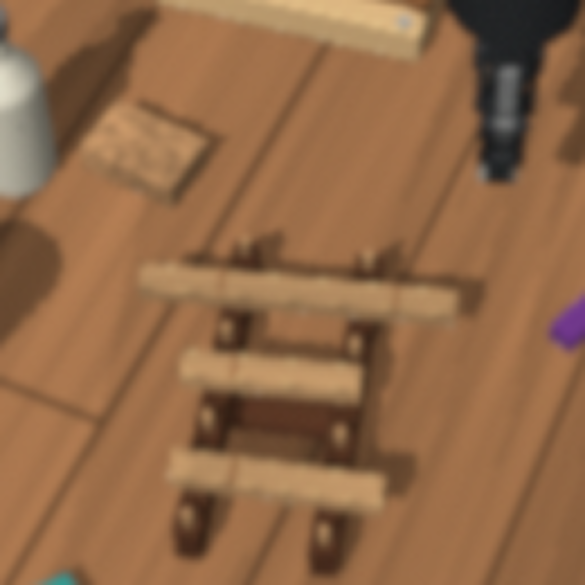

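>>> step_arm(
  targets=[
    [0, [0.4, -0.5, -0.35], [0, 0, 0]],
    [0, [0.5, -0.5, -0.35], [0, 0, 0]],
    [0, [0.5, -0.5, -0.35], [0, 0, 0]],
    [0, [0.5, -0.36, -0.35], [0, 0, 0]],
    [0, [0, 0, 0], [0, 0, 0]],
    [0, [0, 0, 0], [0, 0, 0]],
  ],
)

```text
time_s: 3.47
eef_pos: [0.4805, 0.1413, 0.0907]
tool_rot: [[-0.002, 0.306, -0.952], [-0.001, -0.952, -0.306], [-1.0, -0.0, 0.002]]
ft_force: [0.2, -0.5, -0.1]
opening: 0.0429
```

```bash
python3 mv.py .481 .141 .043
python3 - <<'E'
from h import *
im=snapshot("side"); cv2.imwrite("pics/s2c.png",cv2.resize(im[220:310,210:330],None,fx=6,fy=6,interpolation=cv2.INTER_CUBIC))
s=get_state();R=s["tool_rot"];p=s["eef_pos"]
print(proj("side",[p,p+.025*R[:,0]]))
E
```

```text
t 3.4667 pos [0.4805 0.1413 0.0907] psi -72.2 tilt [-1.     -0.      0.0021] F [ 0.22 -0.48 -0.05] op 0.0429 j [  6.  15. 107.  -0.  59.  79.]
shift units [ 1.591  0.014 -0.018]
[[291.88783669 255.65413107]
 [291.61545736 261.08325172]]
```

View pics/s2c.png

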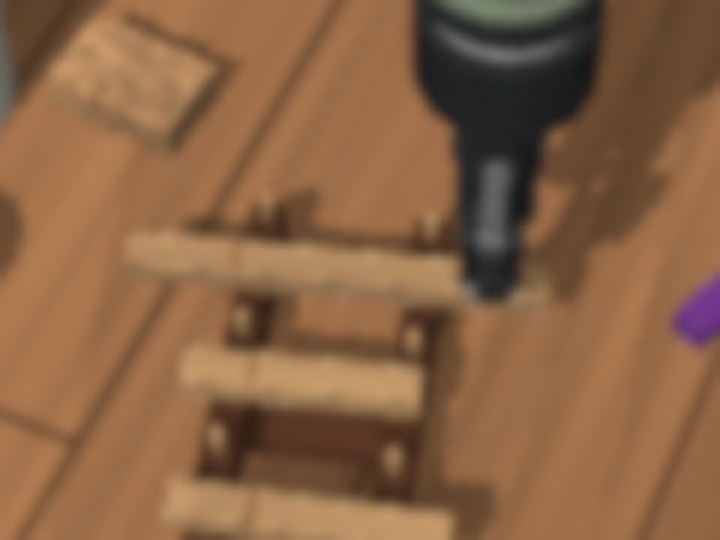

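>>> step_arm(
  targets=[
    [0, [0.4, 0, 0], [0, 0, 0]],
    [0, [0.4, 0, 0], [0, 0, 0]],
    [0, [0.4, 0, 0], [0, 0, 0]],
    [0, [0.38, 0, 0], [0, 0, 0]],
    [0, [0, 0, 0], [0, 0, 0]],
    [0, [0, 0, 0], [0, 0, 0]],
  ],
)

```text
time_s: 4.02
eef_pos: [0.4808, 0.1414, 0.044]
tool_rot: [[-0.001, 0.305, -0.952], [-0.0, -0.952, -0.305], [-1.0, -0.0, 0.001]]
ft_force: [-0.2, 0.6, 0.3]
opening: 0.0426
```

```bash
python3 mv.py .481 .141 .043
```

```text
t 4.0167 pos [0.4808 0.1414 0.044 ] psi -72.24 tilt [-1.e+00 -0.e+00  6.e-04] F [-0.22  0.56  0.29] op 0.0426 j [  6.  20. 108.  -0.  53.  79.]
shift units [ 0.033  0.015 -0.001]
```

>>> step_arm(
  targets=[
    [-0.3, [0, 0, 0], [0, 0, 0]],
    [-0.3, [0, 0, 0], [0, 0, 0]],
    [-0.45, [0, 0, 0], [0, 0, 0]],
    [-0.6, [0, 0, 0], [0, 0, 0]],
    [-1, [0, 0, 0], [0, 0, 0]],
    [-1, [0, 0, 0], [0, 0, 0]],
    [-1, [0, 0, 0], [0, 0, 0]],
  ],
)

```text
time_s: 4.6
eef_pos: [0.4816, 0.1422, 0.0446]
tool_rot: [[0.001, 0.306, -0.952], [-0.0, -0.952, -0.306], [-1.0, 0.0, -0.001]]
ft_force: [-1.1, -1.0, 5.7]
opening: 0.017
```

```bash
python3 mv.py .481 .141 .043
python3 - <<'E'
from h import *
im=snapshot("side"); cv2.imwrite("pics/s3c.png",cv2.resize(im[220:310,210:330],None,fx=6,fy=6,interpolation=cv2.INTER_CUBIC))
E
```

```text
t 4.6 pos [0.4816 0.1422 0.0446] psi -72.16 tilt [-1.0e+00  4.0e-04 -1.2e-03] F [-1.12 -1.02  5.75] op 0.017 j [  7.  20. 107.  -0.  53.  79.]
shift units [0.055 0.031 0.032]
```

View pics/s3c.png

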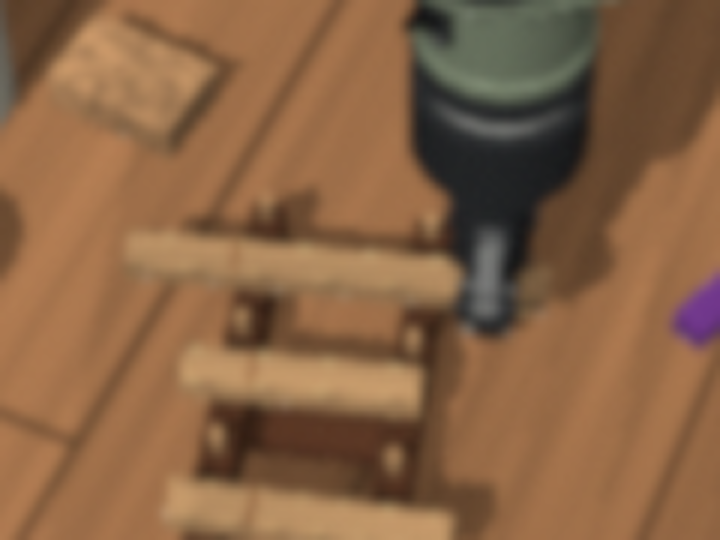

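>>> step_arm(
  targets=[
    [-1, [-0.1, 0, 0], [0, 0, 0]],
    [-1, [-0.2, 0, 0], [0, 0, 0]],
    [-1, [-0.4, 0, 0], [0, 0, 0]],
    [-1, [-0.6, 0, 0], [0, 0, 0]],
    [-1, [-0.6, 0, 0], [0, 0, 0]],
    [-1, [-0.6, 0, 0], [0, 0, 0]],
    [-1, [0, 0, 0], [0, 0, 0]],
  ],
)

```text
time_s: 5.23
eef_pos: [0.4838, 0.1426, 0.1226]
tool_rot: [[0.007, 0.306, -0.952], [0.001, -0.952, -0.306], [-1.0, 0.001, -0.007]]
ft_force: [1.5, -0.5, -0.4]
opening: 0.0169
```

```bash
python3 mv.py .393 -.1315 .12
python3 - <<'E'
from h import *
im=snapshot("side"); cv2.imwrite("pics/s4c.png",cv2.resize(im[200:310,190:330],None,fx=5,fy=5,interpolation=cv2.INTER_CUBIC))
E
```

```text
t 5.2333 pos [0.4838 0.1426 0.1226] psi -72.16 tilt [-1.      0.0013 -0.0074] F [ 1.51 -0.51 -0.41] op 0.0169 j [  7.  12. 105.   0.  62.  79.]
shift units [0.056 7.771 5.679]
```

View pics/s4c.png

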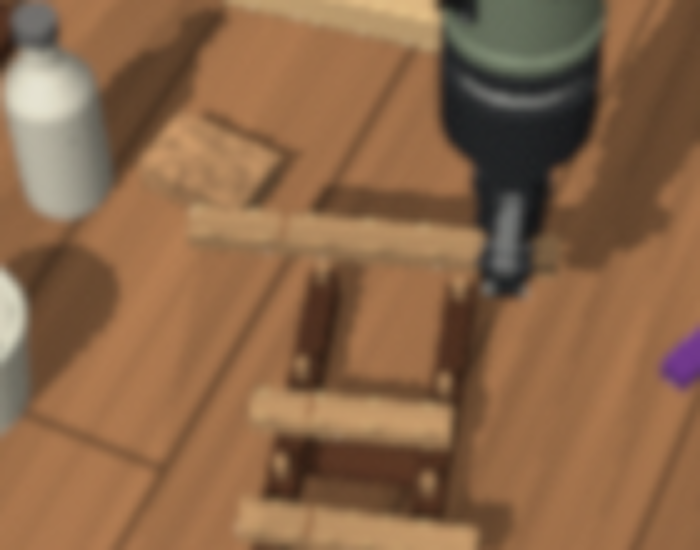

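>>> step_arm(
  targets=[
    [-1, [0, 0, 0.5], [0.5, 0, 0]],
    [-1, [0, 0.3, 0.5], [0.5, 0, 0]],
    [-1, [0, 0.5, 0.5], [0.5, 0, 0]],
    [-1, [0, 0.6, 0.5], [0.5, 0, 0]],
    [-1, [0, 0.6, 0.5], [0, 0, 0]],
    [-1, [0, 0.6, 0.5], [0, 0, 0]],
    [-1, [0, 0.6, 0.5], [0, 0, 0]],
    [-1, [0, 0.6, 0.5], [0, 0, 0]],
    [-1, [0, 0.6, 0.2], [0, 0, 0]],
    [-1, [0, 0.4, 0], [0, 0, 0]],
  ],
)

```text
time_s: 6.12
eef_pos: [0.3777, -0.0242, 0.1173]
tool_rot: [[-0.004, 0.135, -0.991], [0.001, -0.991, -0.135], [-1.0, -0.001, 0.004]]
ft_force: [0.5, 0.4, -1.8]
opening: 0.0168
```

```bash
python3 mv.py .393 -.1315 .12
```

```text
t 6.1167 pos [ 0.3777 -0.0242  0.1173] psi -82.23 tilt [-1.     -0.0012  0.0037] F [ 0.46  0.36 -1.8 ] op 0.0168 j [-17.  -2. 122.  -0.  61.  65.]
shift units [-0.095  3.613 -0.023]
```

>>> step_arm(
  targets=[
    [-1, [0, 0.6, 0], [0, 0, 0]],
    [-1, [0, 0.7, 0], [0, 0, 0]],
    [-1, [0, 0.7, 0], [0, 0, 0]],
    [-1, [0, 0.7, 0], [0, 0, 0]],
    [-1, [0, 0.5, 0], [0, 0, 0]],
    [-1, [0, 0.2, 0], [0, 0, 0]],
    [-1, [0.4, 0, 0], [0, 0, 0]],
    [-1, [0, 0, 0], [0, 0, 0]],
    [-1, [0, 0, 0], [0, 0, 0]],
  ],
)

```text
time_s: 6.87
eef_pos: [0.3927, -0.1234, 0.1056]
tool_rot: [[-0.004, 0.136, -0.991], [0.002, -0.991, -0.136], [-1.0, -0.003, 0.003]]
ft_force: [-1.0, 0.7, -0.3]
opening: 0.017
```

```bash
python3 mv.py .393 -.1315 .046
python3 - <<'E'
from h import *
im=snapshot("top"); cv2.imwrite("pics/top5.png",im); cv2.imwrite("pics/t5c.png",cv2.resize(im[135:275,250:390],None,fx=4,fy=4,interpolation=cv2.INTER_CUBIC))
im=snapshot("side"); cv2.imwrite("pics/side5.png",im); cv2.imwrite("pics/s5c.png",cv2.resize(im[155:275,220:400],None,fx=4.4,fy=4.4,interpolation=cv2.INTER_CUBIC))
E
```

```text
t 6.8667 pos [ 0.3927 -0.1234  0.1056] psi -82.17 tilt [-1.     -0.0027  0.0032] F [-1.04  0.75 -0.27] op 0.017 j [-30.   3. 118.   0.  59.  53.]
shift units [1.984 0.275 0.021]
```

View pics/t5c.png

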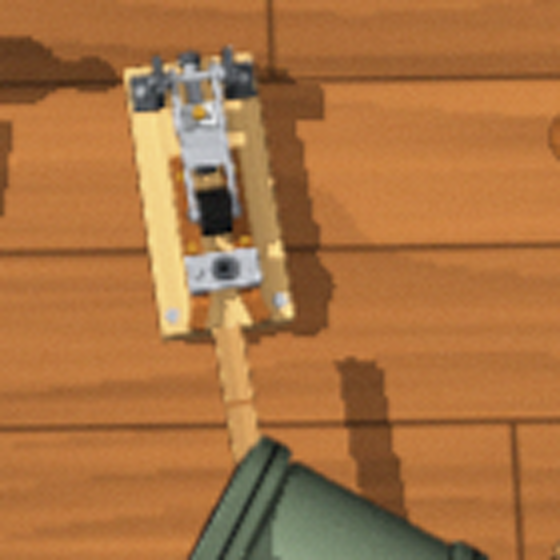

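View pics/s5c.png

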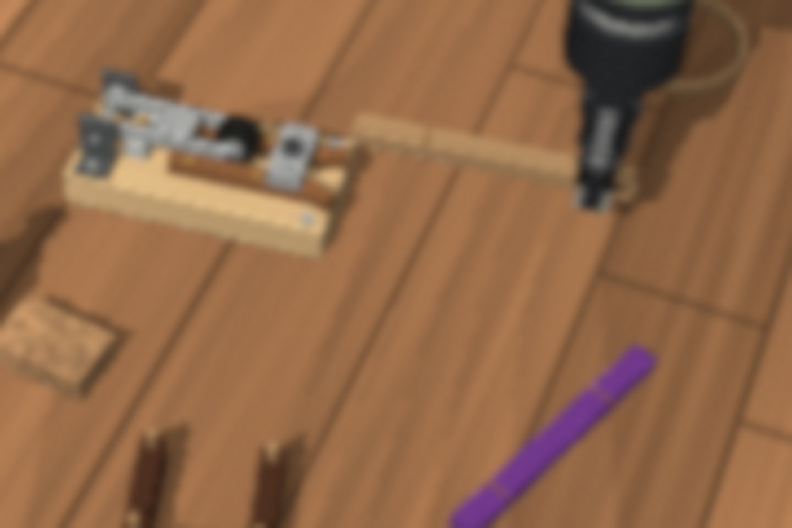

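Run:
```python
from h import *
s=get_state();R=s["tool_rot"];p=s["eef_pos"];g=p+.0076*R[:,0]
# lath in tool: along -z ; centre at +70mm
a=-R[:,2]; w=-R[:,1]
def pts(L): return [g+a*(L)+w*v+np.array([0,0,.007]) for v in(.009,-.009)]
for L in (.160,.165,.170): print(L,[(q-[250,135]+.5)*4-.5 for q in proj("top",pts(L))],[((q-[220,155]+.5)*4.4-.5).round(0) for q in proj("side",pts(L))])
for L in (-.025,): print(L,[((q-[220,155]+.5)*4.4-.5).round(0) for q in proj("side",pts(L))])
J=.642,-.0984,0,np.radians(7.69)
print(proj("top",pose(J,[[-.04,0,.061],[0,0,.070]])),"bush,roller top pred; obs bush", (225+.5)/4-.5+250,(267+.5)/4-.5+135)
```

```text
0.16 [array([214.92931137, 333.03198616]), array([243.22065423, 328.72894396])] [array([356., 130.]), array([362., 112.])]
0.165 [array([213.64097769, 325.25656624]), array([241.90780357, 320.96252584])] [array([348., 129.]), array([355., 110.])]
0.17 [array([212.35495088, 317.49508617]), array([240.59730096, 313.21002237])] [array([341., 127.]), array([348., 109.])]
-0.025 [array([632., 187.]), array([636., 168.])]
[[306.07324098 201.29679856]
 [303.84850373 185.90597028]] bush,roller top pred; obs bush 305.875 201.375
```

>>> step_arm(
  targets=[
    [-1, [0, 0.15, -0.1], [0.03, 0, 0]],
    [-1, [0.4, 0.12, -0.06], [0, 0, 0]],
    [-1, [0.5, 0, 0], [0, 0, 0]],
    [-1, [0.5, 0, 0], [0, 0, 0]],
    [-1, [0.4, 0, 0], [0, 0, 0]],
    [-1, [0.12, 0, 0], [0, 0, 0]],
    [-1, [0, 0, 0], [0, 0, 0]],
    [-1, [0, 0, 0], [0, 0, 0]],
  ],
)

```text
time_s: 7.63
eef_pos: [0.4006, -0.1321, 0.0497]
tool_rot: [[0.001, 0.134, -0.991], [-0.0, -0.991, -0.134], [-1.0, 0.001, -0.001]]
ft_force: [-0.4, 0.4, -0.2]
opening: 0.0169
```

```bash
python3 mv.py .398 -.131 .0462
python3 - <<'E'
from h import *
im=snapshot("top"); cv2.imwrite("pics/top6.png",im); cv2.imwrite("pics/t6c.png",cv2.resize(im[165:255,270:360],None,fx=6,fy=6,interpolation=cv2.INTER_CUBIC))
im=snapshot("side"); cv2.imwrite("pics/side6.png",im); cv2.imwrite("pics/s6c.png",cv2.resize(im[155:245,230:350],None,fx=6,fy=6,interpolation=cv2.INTER_CUBIC))
E
```

```text
t 7.6333 pos [ 0.4006 -0.1321  0.0497] psi -82.31 tilt [-1.e+00  5.e-04 -6.e-04] F [-0.42  0.44 -0.21] op 0.0169 j [-30.  11. 118.  -0.  51.  52.]
shift units [ 0.118 -0.048  0.082]
```

View pics/t6c.png

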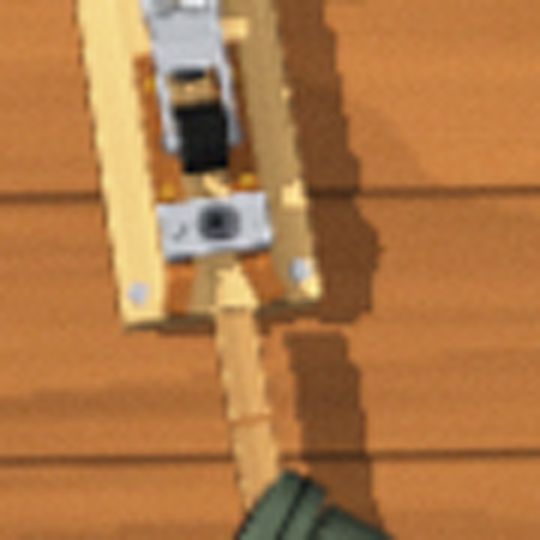

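View pics/s6c.png

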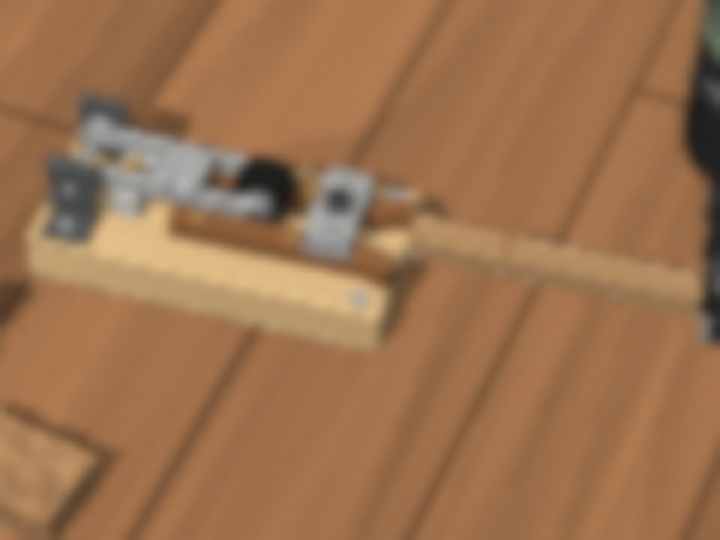

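Run:
```python
from h import *
J=.642,-.0984,0,np.radians(7.69)
q=proj("top",pose(J,[[-.04,0,.061],[-.04,0,.044],[-.086,0,.044],[-.135,0,.044],[-.086,.009,.044],[-.086,-.009,.044]]));print((q-[270,165]+.5)*6-.5)
```

```text
[[218.93944586 220.28079135]
 [216.69810709 227.81982415]
 [233.27386921 328.53458872]
 [251.21559766 437.55185085]
 [213.2259236  331.52639877]
 [253.30974685 325.54456568]]
```

>>> step_arm(
  targets=[
    [-1, [0.05, -0.06, 0], [0, 0, 0]],
    [-1, [0.05, 0, -0.1], [0, 0, 0]],
    [-1, [0, 0, -0.15], [0, 0, 0]],
    [-1, [0, 0, -0.15], [0, 0, 0]],
    [-1, [0, 0, -0.15], [0, 0, 0]],
    [-1, [0, 0, 0], [0, 0, 0]],
  ],
)

```text
time_s: 8.23
eef_pos: [0.4176, -0.1282, 0.0466]
tool_rot: [[0.002, 0.134, -0.991], [-0.001, -0.991, -0.134], [-1.0, 0.001, -0.001]]
ft_force: [-0.1, 0.1, 0.4]
opening: 0.017
```

```bash
cat >> mv.py <<'E'
    s=get_state();R=s["tool_rot"];p=s["eef_pos"];c,n=np.cos(np.radians(7.69)),np.sin(np.radians(7.69))
    d=p-[.642,-.0984,0]; F=s["ft_force"]; 
    print("jig: grip x %.1f y %.1f mm, front x %.1f | Fx %.1f Fy %.1f Fz %.1f"%(1e3*(d[0]*c+d[1]*n),1e3*(-d[0]*n+d[1]*c),1e3*(d[0]*c+d[1]*n)+162,F[0]*c+F[1]*n,-F[0]*n+F[1]*c,F[2]),"torque",s["wrist_torque"].round(2))
E
python3 mv.py .398 -.131 .0455
python3 - <<'E'
from h import *
im=snapshot("top"); cv2.imwrite("pics/t7c.png",cv2.resize(im[165:255,270:360],None,fx=6,fy=6,interpolation=cv2.INTER_CUBIC))
E
```

```text
File "mv.py", line 9
    s=get_state();R=s["tool_rot"];p=s["eef_pos"];c,n=np.cos(np.radians(7.69)),np.sin(np.radians(7.69))
IndentationError: unexpected indent
```

View pics/t7c.png

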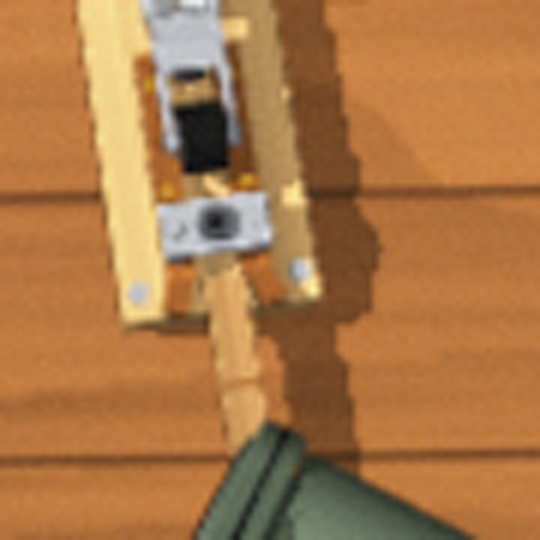

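```bash
sed -i 's/^if __name__.*$/if __name__=="__main__":\n    to(*map(float,sys.argv[1:]))/' mv.py; python3 mv.py .398 -.131 .0450
```

```text
t 8.2833 pos [ 0.417  -0.128   0.0464] psi -82.29 tilt [-1.e+00  4.e-04 -6.e-04] F [-0.2   0.13  0.19] op 0.0169 j [-28.  13. 117.   0.  51.  54.]
shift units [0.048 0.013 0.641]
jig: grip x -226.9 y 0.7 mm, front x -64.9 | Fx -0.2 Fy 0.2 Fz 0.2 torque [ 0.04  0.06 -0.01]
```

>>> step_arm(
  targets=[
    [-1, [0.02, 0, -0.12], [0, 0, 0]],
    [-1, [0.02, 0, -0.12], [0, 0, 0]],
    [-1, [0, 0, -0.12], [0, 0, 0]],
    [-1, [0, 0, 0], [0, 0, 0]],
  ],
)

```text
time_s: 8.62
eef_pos: [0.4278, -0.1266, 0.0452]
tool_rot: [[0.001, 0.134, -0.991], [-0.0, -0.991, -0.134], [-1.0, 0.0, -0.001]]
ft_force: [0.3, -1.1, 0.4]
opening: 0.0166
```

```bash
python3 mv.py .398 -.131 .0450
```

```text
t 8.6167 pos [ 0.4278 -0.1266  0.0452] psi -82.31 tilt [-1.e+00  5.e-04 -8.e-04] F [ 0.34 -1.15  0.38] op 0.0166 j [-28.  14. 115.   0.  51.  55.]
shift units [0.006 0.011 1.004]
jig: grip x -216.1 y 0.7 mm, front x -54.1 | Fx 0.2 Fy -1.2 Fz 0.4 torque [-0.01  0.06 -0.03]
```

>>> step_arm(
  targets=[
    [-1, [0, 0.02, -0.12], [0, 0, 0]],
    [-1, [0, 0, -0.12], [0, 0, 0]],
    [-1, [0, 0, -0.12], [0, 0, 0]],
    [-1, [0, 0, -0.12], [0, 0, 0]],
    [-1, [0, 0, -0.12], [0, 0, 0]],
    [-1, [0, 0, 0], [0, 0, 0]],
  ],
)

```text
time_s: 9.12
eef_pos: [0.4458, -0.1248, 0.0453]
tool_rot: [[0.001, 0.134, -0.991], [-0.0, -0.991, -0.134], [-1.0, 0.0, -0.001]]
ft_force: [-0.1, 0.4, -0.7]
opening: 0.0168
```

```bash
python3 mv.py .398 -.131 .0450
```

```text
t 9.1167 pos [ 0.4458 -0.1248  0.0453] psi -82.3 tilt [-1.e+00  5.e-04 -9.e-04] F [-0.09  0.41 -0.72] op 0.0168 j [-26.  16. 113.   0.  51.  56.]
shift units [ 0.007 -0.008  1.605]
jig: grip x -198.0 y 0.1 mm, front x -36.0 | Fx -0.0 Fy 0.4 Fz -0.7 torque [-0.02  0.05  0.05]
```

>>> step_arm(
  targets=[
    [-1, [0, 0, -0.12], [0, 0, 0]],
    [-1, [0, 0, -0.12], [0, 0, 0]],
    [-1, [0, 0, -0.12], [0, 0, 0]],
    [-1, [0, 0, -0.12], [0, 0, 0]],
    [-1, [0, 0, -0.1], [0, 0, 0]],
    [-1, [0, 0, 0], [0, 0, 0]],
  ],
)

```text
time_s: 9.62
eef_pos: [0.4629, -0.1225, 0.0452]
tool_rot: [[0.001, 0.134, -0.991], [-0.0, -0.991, -0.134], [-1.0, 0.0, -0.001]]
ft_force: [-0.6, 0.7, -0.1]
opening: 0.0169
```

```bash
python3 mv.py .398 -.131 .0450
```

```text
t 9.6167 pos [ 0.4629 -0.1225  0.0452] psi -82.31 tilt [-1.e+00  4.e-04 -8.e-04] F [-0.64  0.66 -0.13] op 0.0169 j [-25.  17. 111.   0.  52.  57.]
shift units [ 0.006 -0.007  2.182]
jig: grip x -180.7 y 0.1 mm, front x -18.7 | Fx -0.5 Fy 0.7 Fz -0.1 torque [ 0.01  0.01 -0.02]
```

>>> step_arm(
  targets=[
    [-1, [0, 0, -0.07], [0, 0, 0]],
    [-1, [0, 0, -0.07], [0, 0, 0]],
    [-1, [0, 0, -0.07], [0, 0, 0]],
    [-1, [0, 0, 0], [0, 0, 0]],
  ],
)

```text
time_s: 9.95
eef_pos: [0.4666, -0.1213, 0.0446]
tool_rot: [[-0.004, 0.134, -0.991], [0.001, -0.991, -0.134], [-1.0, -0.001, 0.004]]
ft_force: [-5.7, -2.5, 3.2]
opening: 0.0171
```

```bash
python3 mv.py .398 -.131 .0450
```

```text
t 9.95 pos [ 0.4666 -0.1213  0.0446] psi -82.3 tilt [-1.     -0.0011  0.0044] F [-5.65 -2.54  3.25] op 0.0171 j [-25.  18. 110.  -0.  52.  58.]
shift units [-0.003  0.013  2.31 ]
jig: grip x -176.9 y 0.7 mm, front x -14.9 | Fx -5.9 Fy -1.8 Fz 3.2 torque [-0.18  0.64 -0.05]
```

>>> step_arm(
  targets=[
    [-1, [0, 0, -0.07], [0, 0, 0]],
    [-1, [0, 0, -0.07], [0, 0, 0]],
    [-1, [0, 0, 0], [0, 0, 0]],
  ],
)

```text
time_s: 10.2
eef_pos: [0.4672, -0.1207, 0.0439]
tool_rot: [[-0.013, 0.134, -0.991], [0.001, -0.991, -0.134], [-1.0, -0.003, 0.012]]
ft_force: [-14.8, -3.4, 8.0]
opening: 0.0171
```

```bash
python3 mv.py .398 -.131 .0450
```

```text
t 10.2 pos [ 0.4672 -0.1207  0.0439] psi -82.29 tilt [-0.9999 -0.003   0.0122] F [-14.81  -3.44   8.03] op 0.0171 j [-25.  18. 110.  -0.  53.  58.]
shift units [-0.009  0.032  2.332]
jig: grip x -176.2 y 1.3 mm, front x -14.2 | Fx -15.1 Fy -1.4 Fz 8.0 torque [-0.52  1.72 -0.27]
```

>>> step_arm(
  targets=[
    [-1, [0, 0, -0.07], [0, 0, 0]],
    [-1, [0, 0, -0.07], [0, 0, 0]],
    [-1, [0, 0, 0], [0, 0, 0]],
  ],
)

```text
time_s: 10.45
eef_pos: [0.4714, -0.1201, 0.044]
tool_rot: [[-0.012, 0.134, -0.991], [0.002, -0.991, -0.134], [-1.0, -0.003, 0.012]]
ft_force: [-13.6, -3.3, 9.1]
opening: 0.0169
```

```bash
python3 mv.py .398 -.131 .0450
```

```text
t 10.45 pos [ 0.4714 -0.1201  0.044 ] psi -82.31 tilt [-0.9999 -0.0032  0.012 ] F [-13.6   -3.33   9.09] op 0.0169 j [-24.  18. 109.  -0.  53.  58.]
shift units [-0.003  0.034  2.473]
jig: grip x -172.0 y 1.4 mm, front x -10.0 | Fx -13.9 Fy -1.5 Fz 9.1 torque [-0.4   1.82 -0.19]
```

>>> step_arm(
  targets=[
    [-1, [-0.04, 0.02, -0.07], [0, 0, 0]],
    [-1, [-0.03, 0.02, -0.07], [0, 0, 0]],
    [-1, [0, 0, 0], [0, 0, 0]],
  ],
)

```text
time_s: 10.7
eef_pos: [0.4782, -0.1205, 0.0462]
tool_rot: [[-0.006, 0.134, -0.991], [0.002, -0.991, -0.134], [-1.0, -0.002, 0.006]]
ft_force: [-5.0, -0.3, -0.1]
opening: 0.0169
```

```bash
python3 mv.py .398 -.131 .0450
python3 - <<'E'
from h import *
im=snapshot("side"); cv2.imwrite("pics/s8c.png",cv2.resize(im[150:230,230:350],None,fx=6,fy=6,interpolation=cv2.INTER_CUBIC))
E
```

```text
t 10.7 pos [ 0.4782 -0.1205  0.0462] psi -82.3 tilt [-1.     -0.0024  0.0061] F [-5.03 -0.33 -0.09] op 0.0169 j [-24.  19. 108.  -0.  53.  58.]
shift units [ 0.057 -0.01   2.695]
jig: grip x -165.3 y 0.1 mm, front x -3.3 | Fx -5.0 Fy 0.3 Fz -0.1 torque [-0.09  0.86  0.01]
```

View pics/s8c.png

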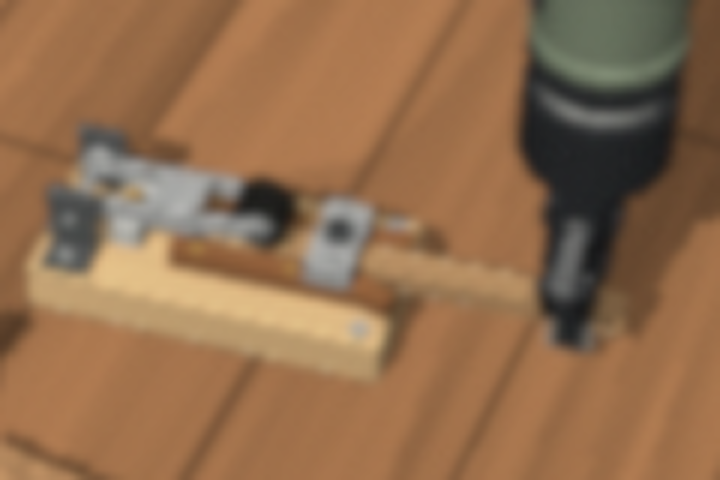

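>>> step_arm(
  targets=[
    [-1, [0, 0, -0.1], [0, 0, 0]],
    [-1, [0, 0, -0.1], [0, 0, 0]],
    [-1, [0, 0, -0.1], [0, 0, 0]],
    [-1, [0, 0, -0.1], [0, 0, 0]],
    [-1, [0, 0, -0.1], [0, 0, 0]],
    [-1, [0, 0, 0], [0, 0, 0]],
  ],
)

```text
time_s: 11.25
eef_pos: [0.4955, -0.1185, 0.0467]
tool_rot: [[-0.002, 0.134, -0.991], [0.001, -0.991, -0.134], [-1.0, -0.001, 0.001]]
ft_force: [-2.4, 1.1, -1.7]
opening: 0.017
```

```bash
python3 mv.py .398 -.131 .0450
```

```text
t 11.25 pos [ 0.4955 -0.1185  0.0467] psi -82.29 tilt [-1.     -0.0011  0.0014] F [-2.43  1.13 -1.67] op 0.017 j [-23.  20. 106.   0.  54.  59.]
shift units [ 0.06  -0.023  3.276]
jig: grip x -147.9 y -0.3 mm, front x 14.1 | Fx -2.3 Fy 1.4 Fz -1.7 torque [0.1  0.71 0.16]
```

>>> step_arm(
  targets=[
    [-1, [0, 0, -0.1], [0, 0, 0]],
    [-1, [0, 0, -0.1], [0, 0, 0]],
    [-1, [0, 0, -0.1], [0, 0, 0]],
    [-1, [0, 0, 0], [0, 0, 0]],
  ],
)

```text
time_s: 11.58
eef_pos: [0.5046, -0.1173, 0.0468]
tool_rot: [[-0.001, 0.134, -0.991], [0.001, -0.991, -0.134], [-1.0, -0.001, 0.001]]
ft_force: [-3.2, 2.5, -3.0]
opening: 0.0169
```

```bash
python3 mv.py .398 -.131 .0450
```

```text
t 11.5833 pos [ 0.5046 -0.1173  0.0468] psi -82.31 tilt [-1.     -0.0011  0.001 ] F [-3.17  2.46 -2.97] op 0.0169 j [-23.  21. 105.   0.  54.  60.]
shift units [ 0.063 -0.022  3.584]
jig: grip x -138.6 y -0.3 mm, front x 23.4 | Fx -2.8 Fy 2.9 Fz -3.0 torque [0.32 0.88 0.14]
```

>>> step_arm(
  targets=[
    [-1, [0.02, -0.02, -0.06], [0, 0, 0]],
    [-1, [0, 0, -0.06], [0, 0, 0]],
    [-1, [0, 0, -0.06], [0, 0, 0]],
    [-1, [0, 0, 0], [0, 0, 0]],
  ],
)

```text
time_s: 11.92
eef_pos: [0.5101, -0.1164, 0.0465]
tool_rot: [[-0.0, 0.134, -0.991], [0.0, -0.991, -0.134], [-1.0, -0.0, 0.0]]
ft_force: [-4.9, 1.5, -2.4]
opening: 0.0166
```

```bash
python3 mv.py .398 -.131 .0450
```

```text
t 11.9167 pos [ 0.5101 -0.1164  0.0465] psi -82.33 tilt [-1.e+00 -3.e-04  3.e-04] F [-4.89  1.49 -2.43] op 0.0166 j [-22.  21. 104.   0.  54.  60.]
shift units [ 0.05  -0.016  3.767]
jig: grip x -133.1 y -0.2 mm, front x 28.9 | Fx -4.6 Fy 2.1 Fz -2.4 torque [0.18 0.9  0.11]
```

>>> step_arm(
  targets=[
    [-1, [0, 0, -0.06], [0, 0, 0]],
    [-1, [0, 0, -0.06], [0, 0, 0]],
    [-1, [0, 0, 0], [0, 0, 0]],
  ],
)

```text
time_s: 12.17
eef_pos: [0.5101, -0.116, 0.0454]
tool_rot: [[-0.008, 0.134, -0.991], [0.0, -0.991, -0.134], [-1.0, -0.002, 0.008]]
ft_force: [-11.5, -1.8, -0.8]
opening: 0.0171
```

```bash
python3 mv.py .398 -.131 .0450
```

```text
t 12.1667 pos [ 0.5101 -0.116   0.0454] psi -82.3 tilt [-1.     -0.0016  0.008 ] F [-11.51  -1.79  -0.8 ] op 0.0171 j [-22.  22. 104.  -0.  55.  60.]
shift units [ 0.043 -0.005  3.771]
jig: grip x -133.0 y 0.2 mm, front x 29.0 | Fx -11.6 Fy -0.2 Fz -0.8 torque [-0.29  1.77 -0.06]
```

>>> step_arm(
  targets=[
    [-1, [0, 0, -0.06], [0, 0, 0]],
    [-1, [0, 0, -0.06], [0, 0, 0]],
    [-1, [0, 0, 0], [0, 0, 0]],
  ],
)

```text
time_s: 12.42
eef_pos: [0.5103, -0.1157, 0.0448]
tool_rot: [[-0.016, 0.134, -0.991], [0.001, -0.991, -0.134], [-1.0, -0.003, 0.016]]
ft_force: [-22.0, -5.3, 6.2]
opening: 0.017
```

```bash
python3 mv.py .398 -.131 .0450
```

```text
t 12.4167 pos [ 0.5103 -0.1157  0.0448] psi -82.27 tilt [-0.9999 -0.0029  0.016 ] F [-21.97  -5.33   6.16] op 0.017 j [-22.  22. 104.  -0.  55.  60.]
shift units [5.400e-02 1.000e-03 3.776e+00]
jig: grip x -132.9 y 0.4 mm, front x 29.1 | Fx -22.5 Fy -2.3 Fz 6.2 torque [-0.72  2.93 -0.03]
```

>>> step_arm(
  targets=[
    [-1, [0, 0, 0.1], [0, 0, 0]],
    [-1, [0, 0, 0], [0, 0, 0]],
    [-1, [0, 0, 0], [0, 0, 0]],
  ],
)

```text
time_s: 12.67
eef_pos: [0.5102, -0.116, 0.0453]
tool_rot: [[-0.009, 0.134, -0.991], [0.001, -0.991, -0.134], [-1.0, -0.002, 0.009]]
ft_force: [-13.0, -1.3, -0.2]
opening: 0.0168
```

```bash
python3 mv.py .398 -.131 .0450
python3 - <<'E'
from h import *
im=snapshot("side"); cv2.imwrite("pics/s9c.png",cv2.resize(im[150:230,230:350],None,fx=6,fy=6,interpolation=cv2.INTER_CUBIC))
im=snapshot("top"); cv2.imwrite("pics/t9c.png",cv2.resize(im[135:235,260:360],None,fx=6,fy=6,interpolation=cv2.INTER_CUBIC))
E
```

```text
t 12.6667 pos [ 0.5102 -0.116   0.0453] psi -82.33 tilt [-1.     -0.0018  0.0085] F [-12.96  -1.25  -0.24] op 0.0168 j [-22.  22. 104.  -0.  55.  60.]
shift units [ 0.043 -0.004  3.772]
jig: grip x -133.0 y 0.2 mm, front x 29.0 | Fx -13.0 Fy 0.5 Fz -0.2 torque [-0.29  1.87 -0.06]
```

View pics/s9c.png

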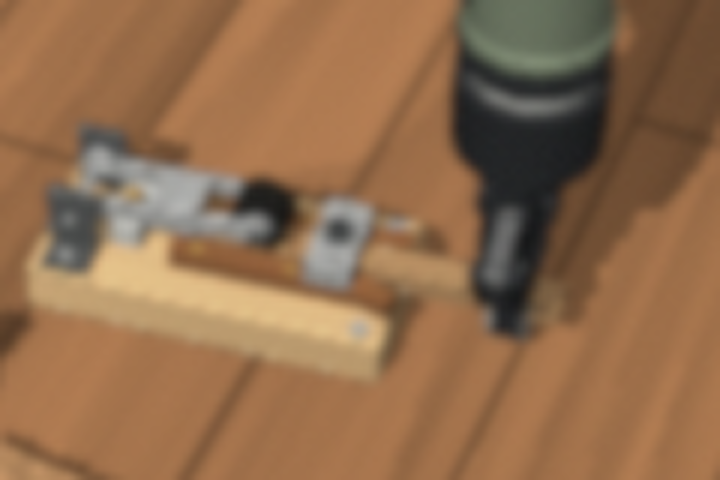

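View pics/t9c.png

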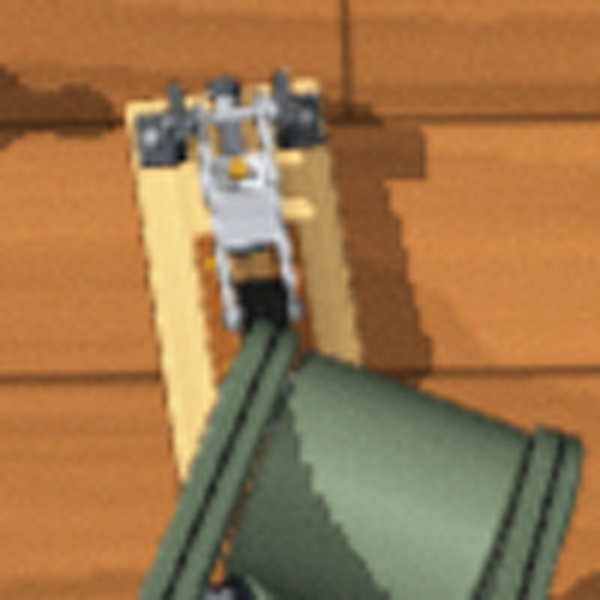

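Run:
```python
from h import *
J=.642,-.0984,0,np.radians(7.69)
for x in(.016,.022,.028,.034,.040): print(x,((proj("top",pose(J,[[x,0,.044],[x,0,.038]]))-[260,135]+.5)*6-.5).round(0).tolist())
```

```text
0.016 [[257.0, 287.0], [256.0, 290.0]]
0.022 [[255.0, 275.0], [254.0, 278.0]]
0.028 [[253.0, 262.0], [252.0, 265.0]]
0.034 [[251.0, 249.0], [250.0, 252.0]]
0.04 [[248.0, 236.0], [248.0, 240.0]]
```

Run:
```python
from h import *
a=cv2.imread("pics/top0.png")[165:195,285:325]; b=snapshot("top"); cv2.imwrite("pics/top10.png",b); b=b[165:195,285:325]
cv2.imwrite("pics/cmp.png",cv2.resize(np.hstack([a,b]),None,fx=10,fy=10,interpolation=cv2.INTER_NEAREST))
print(proj("top",pose((.642,-.0984,0,np.radians(7.69)),[[.029,0,.044]]))-[285,165]+.5)
```

```text
[[17.13455997 13.35426723]]
```

View pics/cmp.png

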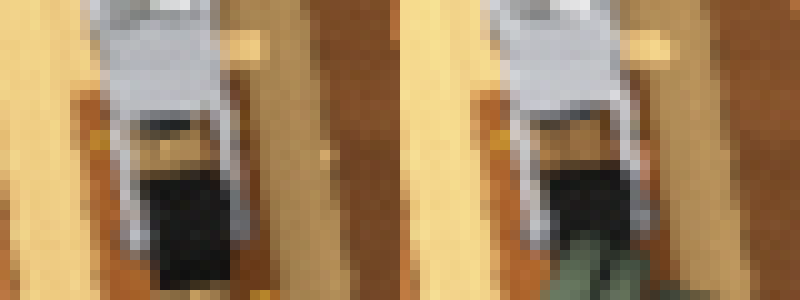

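>>> step_arm(
  targets=[
    [-1, [0, 0, 0], [0, 0, 0]],
    [-1, [0, 0, 0], [0, 0, 0]],
    [-1, [0, 0, 0], [0, 0, 0]],
    [-1, [0, 0, 0], [0, 0, 0]],
    [-1, [0, 0, 0], [0, 0, 0]],
    [-1, [0, 0, 0], [0, 0, 0]],
    [-1, [0, 0, 0], [0, 0, 0]],
    [-1, [0, 0, 0], [0, 0, 0]],
    [-1, [0, 0, 0.03], [0, 0, 0]],
    [-1, [0, 0, 0], [0, 0, 0]],
  ],
)

```text
time_s: 13.65
eef_pos: [0.5102, -0.1161, 0.0456]
tool_rot: [[-0.007, 0.134, -0.991], [0.0, -0.991, -0.134], [-1.0, -0.001, 0.007]]
ft_force: [-11.5, -2.0, -0.4]
opening: 0.0171
```

```bash
python3 mv.py .398 -.131 .0450
```

```text
t 13.65 pos [ 0.5102 -0.1161  0.0456] psi -82.32 tilt [-1.     -0.0014  0.0066] F [-11.53  -1.99  -0.37] op 0.0171 j [-22.  22. 104.  -0.  55.  60.]
shift units [ 0.044 -0.008  3.772]
jig: grip x -133.0 y 0.1 mm, front x 29.0 | Fx -11.7 Fy -0.4 Fz -0.4 torque [-0.23  1.66 -0.07]
```

Contact is firm and steady at about 12 N total, of which 3–5 N is drag. I'll release now.

>>> step_arm(
  targets=[
    [-0.45, [0, 0, 0], [0, 0, 0]],
    [-0.3, [0, 0, 0], [0, 0, 0]],
    [0, [0, 0, 0], [0, 0, 0]],
    [0, [0, 0, 0], [0, 0, 0]],
    [0, [0, 0, 0], [0, 0, 0]],
  ],
)

```text
time_s: 14.07
eef_pos: [0.5149, -0.1165, 0.0476]
tool_rot: [[0.003, 0.134, -0.991], [-0.001, -0.991, -0.134], [-1.0, 0.002, -0.003]]
ft_force: [-0.5, 0.8, 0.2]
opening: 0.0427
```

```bash
python3 mv.py .398 -.131 .0450
```

```text
t 14.0667 pos [ 0.5149 -0.1165  0.0476] psi -82.32 tilt [-1.      0.0015 -0.0031] F [-0.52  0.85  0.15] op 0.0427 j [-22.  22. 104.   0.  54.  60.]
shift units [ 0.073 -0.042  3.925]
jig: grip x -128.4 y -0.9 mm, front x 33.6 | Fx -0.4 Fy 0.9 Fz 0.2 torque [ 0.01 -0.07  0.03]
```

>>> step_arm(
  targets=[
    [0, [-0.3, 0, 0], [0, 0, 0]],
    [0, [-0.5, 0, 0], [0, 0, 0]],
    [0, [-0.7, 0, 0], [0, 0, 0]],
    [0, [-0.8, 0, 0.3], [0, 0, 0]],
    [0, [-0.8, 0, 0.6], [0, 0, 0]],
    [0, [-0.8, 0, 0.8], [0, 0, 0]],
    [0, [-0.5, 0.8, 0.5], [0, 0, 0]],
    [0, [0, 0.9, 0], [0, 0, 0]],
    [0, [0, 0.9, 0], [0, 0, 0]],
    [0, [0, 0.9, 0], [0, 0, 0]],
  ],
)

```text
time_s: 14.9
eef_pos: [0.4624, -0.2303, 0.1805]
tool_rot: [[0.003, 0.134, -0.991], [-0.002, -0.991, -0.134], [-1.0, 0.002, -0.003]]
ft_force: [0.9, -0.1, -0.6]
opening: 0.0431
```

>>> step_arm(
  targets=[
    [0, [0, 0.9, 0], [0, 0, 0]],
    [0, [0, 0.9, 0], [0, 0, 0]],
    [0, [0, 0.9, 0], [0, 0, 0]],
    [0, [0, 0.9, 0], [0, 0, 0]],
    [0, [0, 0.5, 0], [0, 0, 0]],
    [0, [0, 0, 0], [0, 0, 0]],
    [0, [0, 0, 0], [0, 0, 0]],
    [0, [0, 0, 0], [0, 0, 0]],
  ],
)

```text
time_s: 15.57
eef_pos: [0.4782, -0.35, 0.1787]
tool_rot: [[-0.0, 0.134, -0.991], [0.001, -0.991, -0.134], [-1.0, -0.001, 0.0]]
ft_force: [-0.0, 0.0, -0.4]
opening: 0.0425
```

```bash
python3 mv.py .398 -.131 .0450
python3 - <<'E'
from h import *
im=snapshot("side"); cv2.imwrite("pics/side11.png",im); c1=cv2.resize(im[150:240,230:330],None,fx=6,fy=6,interpolation=cv2.INTER_CUBIC)
im=snapshot("top"); cv2.imwrite("pics/top11.png",im); c2=cv2.resize(im[140:260,250:370],None,fx=4.5,fy=4.5,interpolation=cv2.INTER_CUBIC)
J=(.642,-.0984,0,np.radians(7.69))
cv2.imwrite("pics/s11c.png",c1)
draw(c2,"top",pose(J,box(-.161,.029,.018,.030,.044)),250,140,4.5,(0,0,255)); cv2.imwrite("pics/t11c.png",c2)
E
```

```text
t 15.5667 pos [ 0.4782 -0.35    0.1787] psi -82.31 tilt [-1.e+00 -8.e-04  0.e+00] F [-0.04  0.02 -0.41] op 0.0425 j [-45.  18.  90.   0.  72.  38.]
shift units [ 4.463 -7.588  1.672]
jig: grip x -196.0 y -227.4 mm, front x -34.0 | Fx -0.0 Fy 0.0 Fz -0.4 torque [ 0.02 -0.02 -0.02]
```

View pics/s11c.png

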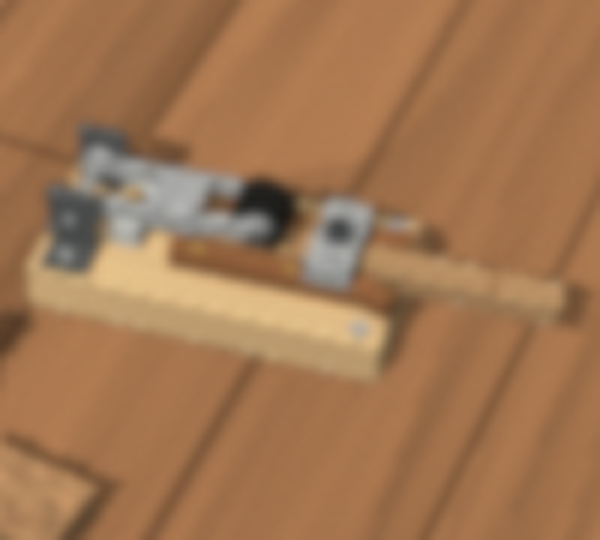

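View pics/t11c.png

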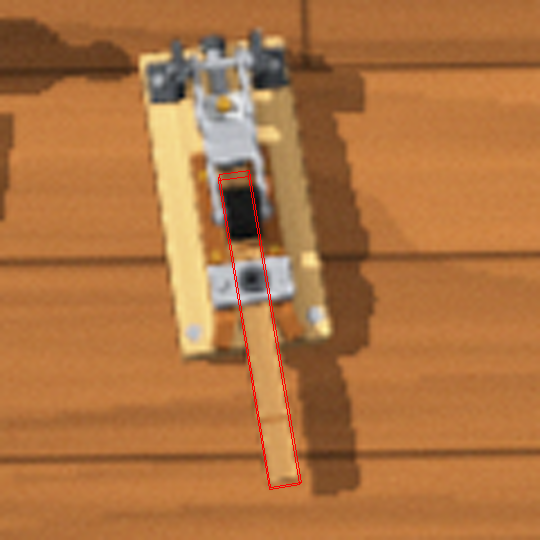

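View pics/side11.png

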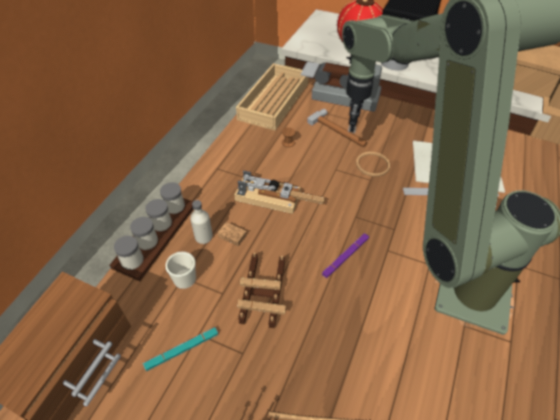

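Run:
```python
import cv2,numpy as np
f=lambda n:cv2.imread(f"pics/{n}.png")[165:195,285:325]
cv2.imwrite("pics/cmp2.png",cv2.resize(np.hstack([f("top10"),f("top11")]),None,fx=10,fy=10,interpolation=cv2.INTER_NEAREST))
```

```text
(no output)
```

View pics/cmp2.png

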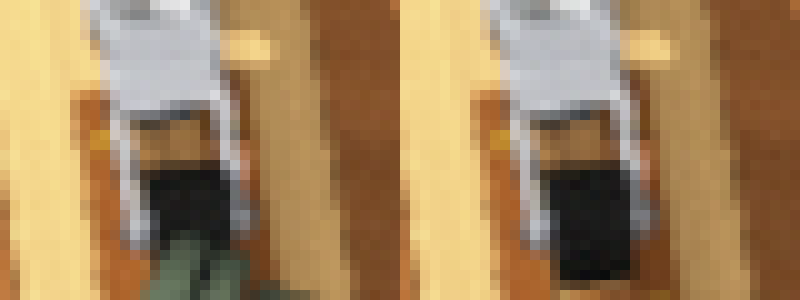

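The lath's end shows in the same place against the rod head before and after release, so it didn't move. I'm handing the job in.

Run:
```python
from rig import *
print(finish_job())
```

```text
the job is handed in; nothing more can be done
None
```

The longest lath is fully home in the jig, with its end on the stop rod and the roller bearing down on it. I handed the job in at about 16 s of the 67 s allowed.

**What I did**
- I gripped the lath near its rear end, lifted it off the rack and lined it up with the channel.
- I then slid it in under the bridge. Pushing past the roller took about 15 N, and sliding on after that took 2–5 N.
- It stopped dead with its end about 29 mm past the roller axle, within the stop rod's stated range.
- I held the pressure for about a second, released the lath and moved the arm clear.

**Last checks**
- **Position:** before and after release, the pictures show the lath's end in the same place against the rod head. The whole lath sits within about 2 mm of where the measurements put it.
- **Surroundings:** the other two laths, the sanding block, the bottle and the rest look undisturbed in the last side picture.

**What didn't go perfectly**
- **Overshoot:** when I met the stop, I advanced one step too far before checking. The push briefly rose to about 22 N at the wrist, or about 18 N at the stop, above the 5–12 N asked for. I backed off at once and held at 13 N, easing to 12 N, which is about 8–9 N at the stop after drag.
- **Not measured:** I judged the roller's lift from the pictures, not from the arm's angle.

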